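# Complete the pinwheel layer of cartons on the packing pallet

### The arm

A 6-joint arm with a two-finger parallel gripper is mounted at the origin on the work surface; the furniture and walls round the work are solid. World frame = base frame: x ahead of the robot, y to its left, z up, the work surface at z = 0. Lengths are in mm, angles in rad, forces in N, time in s.
With the tool pointing down it reaches from about 300 to 775 mm from the base axis. Payload 14.6 kg.
Tool frame: the origin (TCP) lies at the very end of the fingers, on their centre line; the grasp point (between the pads) lies 19 mm behind it; z points along the fingers, y is the direction in which the jaws open and shut (so a half turn about z gives the same grasp; the last joint's range is limited). The gripper opens to 94 mm and grips with 3 to 60 N. Pads are 16 mm wide; open, the fingers measure 119 mm over their backs; the gripper's body (75 mm by 177 mm) begins 78 mm behind the grasp point.
Start: joints at [1.246, 0.3, 1.521, -0, 1.321, -0.067], TCP at [140.222, 531.815, 179.646] pointing down, gripper open.
Joint ranges: [-3.03, 3.03], [-0.79, 2.21], [0.23, 2.52], [-1.04, 4.18], [0, 3.07], [-2.55, 2.55]. Speed limits (rad/s): [2.22, 2.22, 2.57, 3.14, 3.14, 3.14].

### API

Orientations are given as [roll, pitch, yaw] about the fixed x, y, z axes, in that order (R = Rz(yaw) Ry(pitch) Rx(roll)).
In Python, from cell import manip gives the robot as it stands.
- The arm moves only by the shell command python3 -m pendant 'ROWS' [FORCE]. ROWS is JSON, a list of rows, each an object with "claw": the finger opening in m, from 0 to 0.094; "delta_pos": the shift along the tool's x, y, z in m, a list of three; "rotation": the turn, a rotation vector about the tool's x, y, z in rad, a list of three. A call has 1 to 10 rows; each row is the pose to reach, as a shift and turn from the pose measured when the call began, along the tool's axes at that moment; what a row does not reach only later rows make up. A row lasts 1/8 s, in which the tool goes at most 62.5 mm and 10.7 degrees, less where a joint would pass 70% of its speed; a pose out of reach is approached as far as the arm can. A call with a gripper value outside its range is refused whole. The fingers move at their own pace and stop on an object; FORCE is the grip in N (left out, the last holds). Time passes only in rows, so rows that repeat a pose let the fingers close. It gives the time, the measured TCP pose, the force and the opening at its end, in the units of the state.
- manip.read_state(): the state, without advancing time (a new reading comes with each control period).
- manip.camera(name): name is "side" or "top"; returns the picture (400x640x3 uint8, red, green, blue); there is no depth.
- manip.camera_model(name): a dict with "fx", "fy", "cx", "cy" (pixels), "cam_to_world" (4x4, takes a point from camera to world coordinates). Camera axes: x right, y up, looking along -z (the intrinsics and any distortion apply to the point x, -y, -z); pixel columns grow to the right and rows downward; lengths in mm; the calibration is good to about 2 mm. A picture is of the moment at which its call begins. camera_model takes no time and is no camera call.
- manip.sign_off(): hands the job in, once; it reports no verdict.
The state is a dict: "clock": time; "joints": joint angles; "qd": joint speeds; "effort": joint torques, N m; "eef_pos": TCP position; "eef_rot": TCP orientation; "wrist_force": force on the tool from outside, world axes, zero at the start; "moment": the same for the moment, N m; "finger_gap": finger opening in mm.
Only numpy, scipy, OpenCV 4.12 (cv2) and the standard library are available. Lean on these libraries where they do the work, as an engineer would, in place of code of your own. Each camera call takes 0.05 s, during which the arm holds its last target.

### The job

Finish the layer of cartons on the small wooden pallet: put the two loose long cartons flat on the deck in the two empty places, across the two that are already taped down, so that the four chase each other round in a pinwheel, each with one end facing the side of the next, an open square in the middle and only a small gap between neighbours. Leave the short carton where it lies: it is not for this layer.

Things in the scene. Friction and masses are not known exactly. Their poses are not given: they have to be found in the camera images.
- pallet: Fixed pallet, square deck 170 mm wide, 22 mm high. Origin under its centre at bench level, x, y along its edges. Two cartons, 105x35x40 mm, are taped on, long along y, centred at (x, y) = (56.5, -21.5) and (-56.5, 21.5) mm. Empty places, long along x: (-21.5, -56.5) and (21.5, 56.5), carton centre at z 42 mm, 8 mm gaps. Carry over the turntable between it and the robot at z 0.25 m or more.
- carton_1_mid (a point): Centre (half-way up) of a loose long carton of plain brown cardboard, 105 long x 35 wide x 40 mm high, lying flat on the bench on the robot's left. x along its length, y across its width, z up. The two long cartons are identical; either may take either place. Rigid, about 0.1 kg, grip 10 to 20 N.
- carton_2_mid (a point): Centre (half-way up) of a loose long carton of plain brown cardboard, 105 long x 35 wide x 40 mm high, lying flat on the bench on the robot's left. x along its length, y across its width, z up. The two long cartons are identical; either may take either place. Rigid, about 0.1 kg, grip 10 to 20 N.
- carton_short_mid (a point): The centre (half-way up) of a bystander: a shorter carton of the same cardboard, 65 long x 35 wide x 40 mm high, lying among the long ones. x along its length, z up. To be left where it is.
Not all that is in view belongs to the job. Leave any pink look-alike of the part that bears carton_2_mid alone.

How it is judged (in metres and radians):
At the end, for the whole second after the job is handed in: One long carton lies in each of the two empty places: its centre within 15 mm of the place along each of the pallet's axes and within 6 mm of the height of a carton lying on the deck, its length within 0.2 rad (11 degrees) of the pallet's x, flat to 0.12 rad, at rest and released (z of carton_1_mid in the frame of pallet between 0.036 and 0.048 m and angle between each of carton_1_mid, carton_2_mid's own z axis and vertical below 0.12 rad and angle between the x axis of each of carton_1_mid, carton_2_mid and the x axis of pallet, either way round below 0.2 rad and linear speed of each of carton_1, carton_2 below 0.02 m/s and z of carton_2_mid in the frame of pallet between 0.036 and 0.048 m and ((x of carton_1_mid in the frame of pallet between 0.0065 and 0.0365 m and y of carton_1_mid in the frame of pallet between 0.0415 and 0.0715 m and x of carton_2_mid in the frame of pallet between -0.0365 and -0.0065 m and y of carton_2_mid in the frame of pallet between -0.0715 and -0.0415 m) or (x of carton_1_mid in the frame of pallet between -0.0365 and -0.0065 m and y of carton_1_mid in the frame of pallet between -0.0715 and -0.0415 m and x of carton_2_mid in the frame of pallet between 0.0065 and 0.0365 m and y of carton_2_mid in the frame of pallet between 0.0415 and 0.0715 m))); the robot touches nothing.
It fails at once if the short carton is moved more than 40 mm from where it lay (distance of carton_short_mid from where it was at the start of the episode above 0.04 m).
It also fails if it takes over 66 s, if anything falls off the work surface, if the arm or the gripper's body presses on something with over 40 N, if the wrist force passes 120 N, or if a joint passes its speed limit or range.

## Working session

There is one attempt and no reset: what is moved stays moved. The work goes in short steps, Python scripts to look and compute and a shell command to move; the robot and the scene stay as the last step left them, time stands still between calls to the robot, and variables do not carry over. Pictures are saved under pics/ and viewed, and the job is handed in when it is done.

```bash
mkdir -p pics; ls; python3 - <<'E'
from cell import manip
import cv2
print(manip.read_state())
for n in("top","side"):
    im=manip.camera(n); cv2.imwrite(f"pics/{n}0.png",im[:,:,::-1]); m=manip.camera_model(n); print(n,m)
E
```

```text
pics
{'clock': 0.0, 'joints': array([ 1.24637540e+00,  3.00464921e-01,  1.52158946e+00,  1.60953985e-05,
        1.32069787e+00, -6.66053659e-02]), 'qd': array([ 3.01042756e-04,  2.37704312e-04,  5.16590696e-06,  2.44175111e-04,
       -3.70105927e-04, -5.48468636e-04]), 'effort': array([-4.66998936e-04, -5.31807017e+01, -3.52742851e+01,  7.09010242e-02,
        2.43107253e-02, -6.10261282e-05]), 'eef_pos': array([140.13969328, 531.54100091, 179.08619525]), 'eef_rot': array([-3.14043667e+00, -9.27333841e-05,  2.88377305e+00]), 'wrist_force': array([-6.76160234e-04, -1.08329803e+00, -2.94910456e-01]), 'moment': array([-0.03365707, -0.03591495, -0.0030045 ]), 'finger_gap': 93.96616731002047}
top {'fx': 420.0053869870903, 'fy': 420.0053869870903, 'cx': 323.2188165060367, 'cy': 202.304904885209, 'cam_to_world': array([[ 9.27724254e-03,  9.90502232e-01, -1.37183312e-01,
         2.88728460e+02],
       [-9.99690856e-01,  1.23518750e-02,  2.15783188e-02,
         6.25028091e+01],
       [ 2.30678440e-02,  1.36940715e-01,  9.90310615e-01,
         1.11701765e+03],
       [ 0.00000000e+00,  0.00000000e+00,  0.00000000e+00,
         1.00000000e+00]])}
side {'fx': 394.768343269046, 'fy': 394.768343269046, 'cx': 316.7984832908512, 'cy': 199.65069035863243, 'cam_to_world': array([[ 9.72164802e-01,  1.20415264e-01, -2.00986971e-01,
         2.24507377e+02],
       [-2.34001196e-01,  5.42173253e-01, -8.07026396e-01,
        -8.63458109e+02],
       [ 1.17914630e-02,  8.31593848e-01,  5.55259069e-01,
         6.62846300e+02],
       [ 0.00000000e+00,  0.00000000e+00,  0.00000000e+00,
         1.00000000e+00]])}
```

View pics/top0.png

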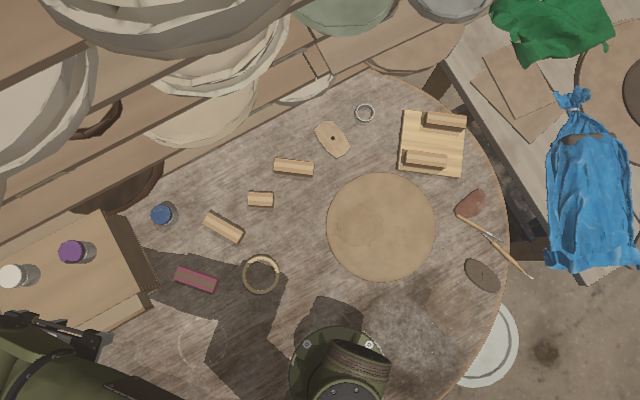

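View pics/side0.png

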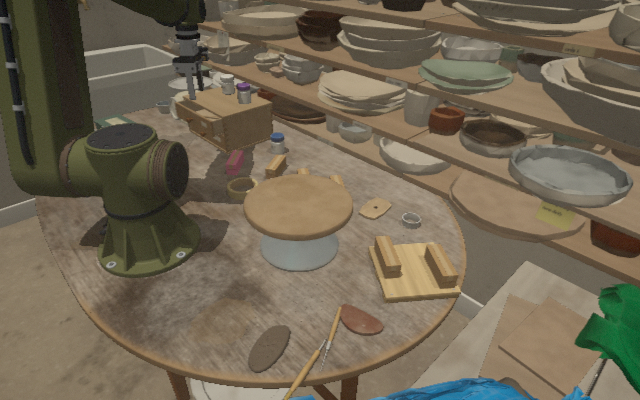

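```bash
python3 - <<'E'
import cv2
im=cv2.imread("pics/top0.png")
cv2.imwrite("pics/topA.png",cv2.resize(im[140:300,160:320],None,fx=4,fy=4,interpolation=cv2.INTER_CUBIC)[:600])
cv2.imwrite("pics/topB.png",cv2.resize(im[90:190,380:480],None,fx=6,fy=6,interpolation=cv2.INTER_CUBIC))
im=cv2.imread("pics/side0.png")
cv2.imwrite("pics/sideA.png",cv2.resize(im[140:310,200:480],None,fx=2.8,fy=2.8,interpolation=cv2.INTER_CUBIC))
E
```

```text
(no output)
```

View pics/topA.png

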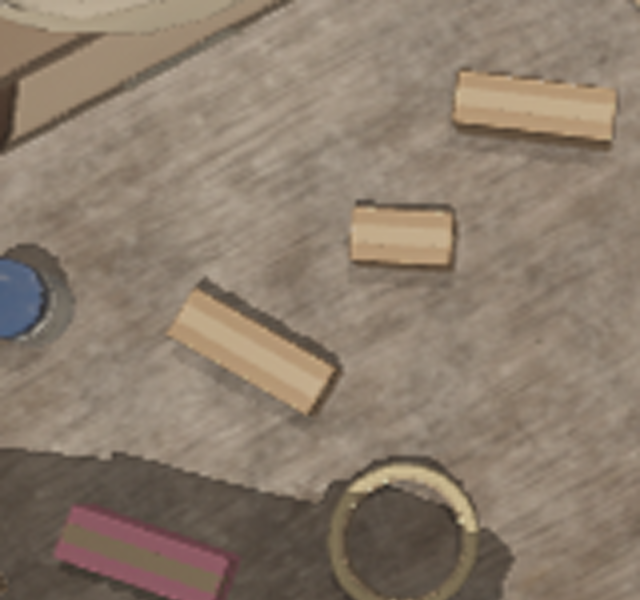

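View pics/topB.png

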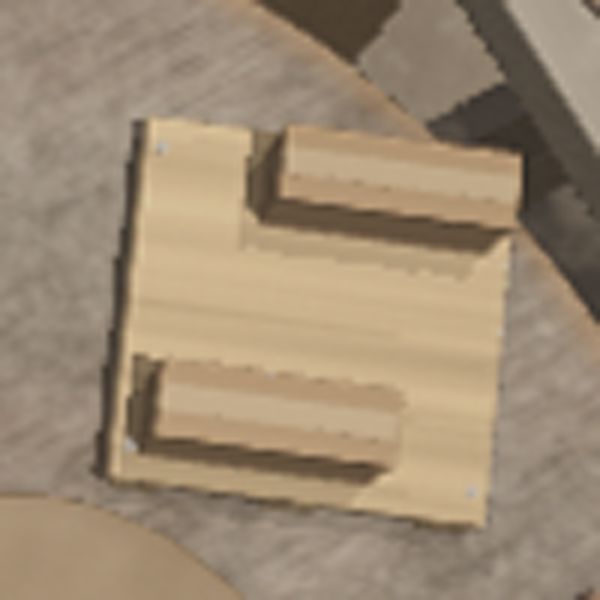

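View pics/sideA.png

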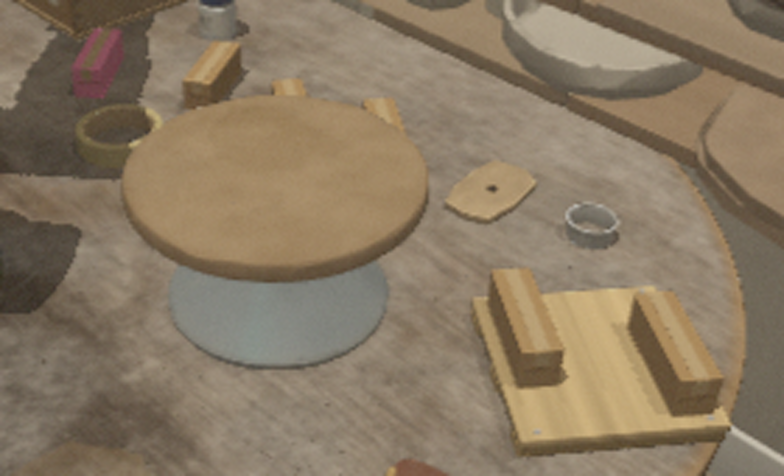

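```bash
cat > h.py <<'E'
import numpy as np, cv2
from cell import manip
def ray(n,uv,z):
    m=manip.camera_model(n);T=m["cam_to_world"]
    uv=np.atleast_2d(np.array(uv,float))
    d=np.c_[(uv[:,0]-m["cx"])/m["fx"],-(uv[:,1]-m["cy"])/m["fy"],-np.ones(len(uv))]@T[:3,:3].T
    o=T[:3,3]; return o+d*((z-o[2])/d[:,2])[:,None]
def proj(n,P):
    m=manip.camera_model(n);T=m["cam_to_world"]
    q=(np.atleast_2d(P)-T[:3,3])@T[:3,:3]
    return np.c_[m["cx"]-m["fx"]*q[:,0]/q[:,2],m["cy"]+m["fy"]*q[:,1]/q[:,2]]
def rect(n,uv,z):
    P=ray(n,uv,z)[:,:2].astype(np.float32)
    return cv2.minAreaRect(P)
E
python3 - <<'E'
from h import *
print({k:v for k,v in manip.camera_model("top").items() if k not in("cam_to_world",)}.keys())
A=lambda l:[(u/4+160-.4,v/4+140-.4) for u,v in l]
B=lambda l:[(u/6+380-.4,v/6+90-.4) for u,v in l]
S=lambda l:[(u/2.8+200-.3,v/2.8+140-.3) for u,v in l]
def show(nm,P):
    c=P[:,:2].mean(0); e=np.linalg.norm(np.roll(P,-1,0)-P,axis=1)
    d=P[1]-P[0]+P[2]-P[3]; print(nm,c.round(1),e.round(1),"ang",np.arctan2(d[1],d[0]).round(3))
show("C far",ray("top",A([(458,73),(616,88),(611,142),(453,124)]),40))
show("short",ray("top",A([(354,206),(453,210),(450,267),(350,261)]),40))
show("C near",ray("top",A([(200,291),(336,371),(311,414),(169,332)]),40))
show("tape far",ray("top",B([(288,128),(522,156),(517,230),(280,200)]),62))
show("tape near",ray("top",B([(168,360),(405,388),(396,468),(155,436)]),62))
P=ray("top",B([(148,120),(485,525),(108,478)]),22);print(P.round(1),(P[:2].mean(0)).round(1),np.linalg.norm(P[2]-P[:2],axis=1))
P=ray("side",S([(474,300),(655,287),(727,428),(520,447)]),22);show("pallet side",P)
show("tape near side",ray("side",S([(490,270),(530,268),(562,348),(520,358)]),62))
show("tape far side",ray("side",S([(636,293),(677,291),(720,378),(672,390)]),62))
show("C near side",ray("side",S([(212,45),(241,43),(214,92),(184,84)]),40))
P=ray("side",S([(124,180),(428,180)]),150);print(P)
E
```

```text
dict_keys(['fx', 'fy', 'cx', 'cy'])
C far [532.1 118.4] [104.   36.2 103.7  34.2] ang -1.663
short [445.6 202.4] [64.  37.2 64.4 35.9] ang -1.609
C near [369.6 294.3] [101.9  31.3 105.5  32.4] ang -2.082
tape far [ 658.9 -282.4] [103.6  33.8 104.5  33.1] ang -1.681
tape near [ 552.9 -226.7] [103.4  35.8 104.8  34.3] ang -1.684
[[ 698.5 -180.1   22. ]
 [ 513.1 -327.9   22. ]
 [ 532.  -159.4   22. ]] [ 605.8 -254.    22. ] [167.74236546 169.56881414]
pallet side [ 604.3 -259.5] [167.2 170.1 165.3 171.1] ang -0.112
tape near side [ 551.5 -229.1] [ 35.2 100.5  36.8 109. ] ang -0.025
tape far side [ 657.4 -286.2] [ 35.5 103.   42.4 113. ] ang -0.024
C near side [369.2 282.3] [ 35.3 122.5  39.8  99.5] ang -0.398
[[ 242.93186844  -99.27204152  150.        ]
 [ 486.45048845 -153.46243491  150.        ]]
```

```bash
python3 - <<'E'
import cv2
im=cv2.imread("pics/top0.png")
cv2.imwrite("pics/topC.png",cv2.resize(im[40:240,110:410],None,fx=2.6,fy=2.6,interpolation=cv2.INTER_CUBIC))
im=cv2.imread("pics/side0.png")
cv2.imwrite("pics/sideC.png",cv2.resize(im[50:270,240:540],None,fx=2.6,fy=2.6,interpolation=cv2.INTER_CUBIC))
E
```

```text
(no output)
```

View pics/topC.png

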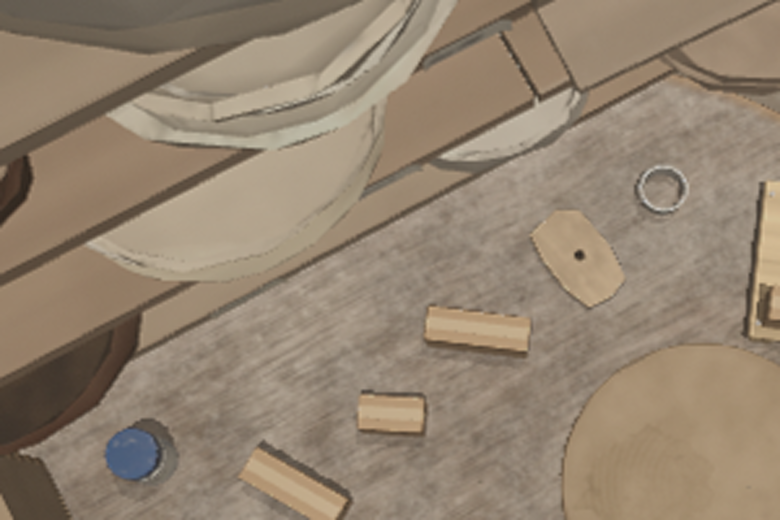

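View pics/sideC.png

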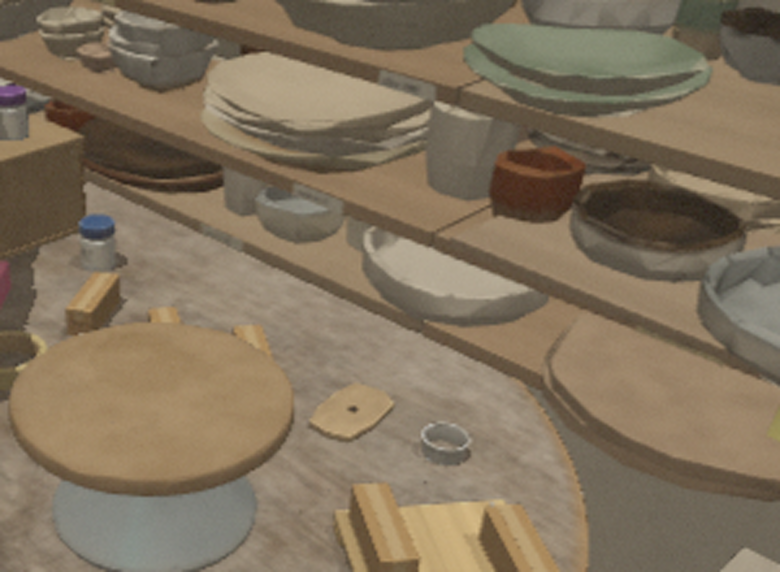

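```bash
python3 - <<'E'
from h import *
T=lambda l:[(u/2.6+110,v/2.6+40) for u,v in l]
S=lambda l:[(u/2.6+240,v/2.6+50) for u,v in l]
def plane(n,uv):
    o=manip.camera_model(n)["cam_to_world"][:3,3]
    a,b=ray(n,uv,0)-o; N=np.cross(a,b); N/=np.linalg.norm(N); return N,N@o
for nm,t,s in [("low",[(140,352),(670,72)],[(90,180),(540,385)]),("2nd",[(0,385),(780,5)],[(0,85),(430,243)]),("2ndb",[(0,385),(580,90)],[(0,85),(430,243)])]:
    (n1,d1),(n2,d2)=plane("top",T(t)),plane("side",S(s))
    d=np.cross(n1,n2); d/=np.linalg.norm(d)
    for x in (300,450,600,700):
        p=np.linalg.solve(np.array([n1,n2,[1,0,0]]),[d1,d2,x]); print(nm,p.round(0))
# turntable
for z in (100,130,160,190):
    tc=ray("top",[(326.5,227),(436.5,227),(381,172),(381,283)],z); sc=ray("side",[(244,208),(352.5,208)],z)
    print(z,tc[:,:2].round(0).tolist(),sc.mean(0).round(0))
E
```

```text
low [300. 789.  64.]
low [450. 527.  65.]
low [600. 265.  67.]
low [700.  91.  68.]
2nd [300. 816. 149.]
2nd [450. 521. 165.]
2nd [600. 227. 182.]
2nd [700.  30. 193.]
2ndb [300. 800. 153.]
2ndb [450. 522. 165.]
2ndb [600. 243. 177.]
2ndb [700.  57. 186.]
100 [[369.0, 32.0], [372.0, -237.0], [507.0, -102.0], [237.0, -100.0]] [375. -72. 100.]
130 [[367.0, 33.0], [370.0, -228.0], [501.0, -97.0], [238.0, -95.0]] [ 367. -114.  130.]
160 [[364.0, 34.0], [367.0, -219.0], [494.0, -92.0], [240.0, -90.0]] [ 359. -156.  160.]
190 [[362.0, 35.0], [365.0, -210.0], [488.0, -88.0], [241.0, -85.0]] [ 351. -198.  190.]
```

```bash
cat >> h.py <<'E'
from scipy.spatial.transform import Rotation as Ro
def go(x,y,z,yaw):
    s=manip.read_state(); R=Ro.from_euler('xyz',s["eef_rot"]); Rt=Ro.from_euler('xyz',[np.pi,0,yaw])
    d=R.inv().apply(np.array([x,y,z])-s["eef_pos"])/1000; r=(R.inv()*Rt).as_rotvec()
    print("t",s["clock"],"pos",s["eef_pos"].round(1),"rot",s["eef_rot"].round(3),"q",s["joints"].round(2),"F",s["wrist_force"].round(1),"gap",round(s["finger_gap"],1)); print("delta",d.round(4).tolist(),"rotvec",r.round(3).tolist())
E
python3 -c "
from h import *
go(369.5,293,120,-2.082)"
```

```text
t 0.1 pos [140.2 531.6 179.2] rot [-3.141 -0.     2.884] q [ 1.25  0.3   1.52  0.    1.32 -0.07] F [ 0.1 -0.1 -0.3] gap 93.8
delta [-0.2826, -0.1722, 0.0593] rotvec [-0.001, -0.001, -1.317]
```

```bash
python3 -m pendant '[{"claw":0.075,"delta_pos":[-0.283,-0.172,0.0],"rotation":[0,0,-1.317]},{"claw":0.075,"delta_pos":[-0.283,-0.172,0.0],"rotation":[0,0,-1.317]},{"claw":0.075,"delta_pos":[-0.283,-0.172,0.0],"rotation":[0,0,-1.317]},{"claw":0.075,"delta_pos":[-0.283,-0.172,0.0],"rotation":[0,0,-1.317]},{"claw":0.075,"delta_pos":[-0.283,-0.172,0.0],"rotation":[0,0,-1.317]},{"claw":0.075,"delta_pos":[-0.283,-0.172,0.059],"rotation":[0,0,-1.317]},{"claw":0.075,"delta_pos":[-0.283,-0.172,0.059],"rotation":[0,0,-1.317]},{"claw":0.075,"delta_pos":[-0.283,-0.172,0.059],"rotation":[0,0,-1.317]},{"claw":0.075,"delta_pos":[-0.283,-0.172,0.059],"rotation":[0,0,-1.317]},{"claw":0.075,"delta_pos":[-0.283,-0.172,0.059],"rotation":[0,0,-1.317]}]' 15
python3 -c "
from h import *
go(369.5,293,8,-2.082)
cv2.imwrite('pics/a1.png',cv2.resize(manip.camera('top')[150:310,140:340,::-1],None,fx=3.6,fy=3.6))
cv2.imwrite('pics/a1s.png',cv2.resize(manip.camera('side')[50:250,180:380,::-1],None,fx=3,fy=3))"
```

```text
clock: 1.35
eef_pos: [369.8, 293.2, 120.4]
eef_rot: [-3.141, -0.001, -2.085]
wrist_force: [-0.4, 0.7, -0.0]
finger_gap: 75.2
t 1.35 pos [369.8 293.2 120.4] rot [-3.141e+00 -1.000e-03 -2.085e+00] q [ 0.59  0.19  1.81 -0.    1.15 -2.03] F [-0.4  0.7 -0. ] gap 75.2
delta [0.0002, 0.0002, 0.1124] rotvec [-0.0, -0.001, -0.003]
```

View pics/a1.png

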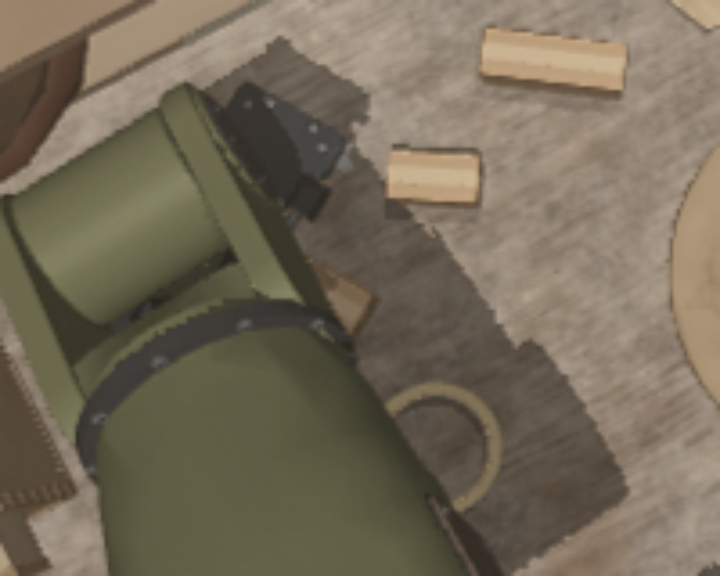

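View pics/a1s.png

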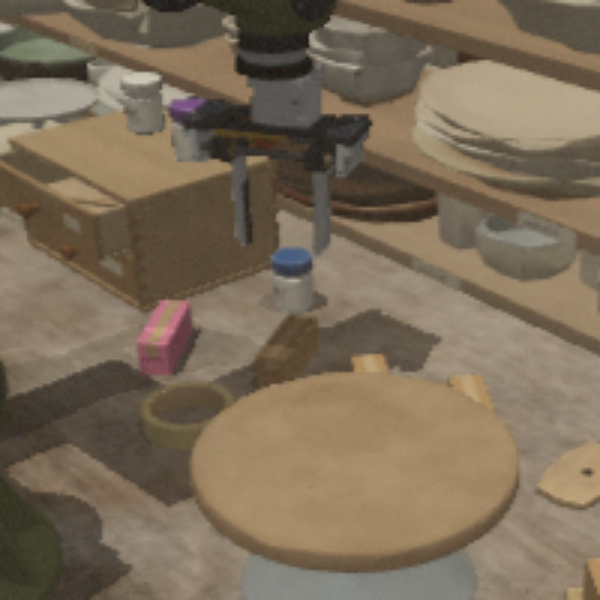

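The picture shows the gripper astride the near carton (side view ≈(285,350)), with nothing in the way.

```bash
python3 -m pendant '[{"claw":0.075,"delta_pos":[0,0,0.06],"rotation":[0,0,0]},{"claw":0.075,"delta_pos":[0,0,0.1],"rotation":[0,0,0]},{"claw":0.075,"delta_pos":[0,0,0.112],"rotation":[0,0,0]},{"claw":0.075,"delta_pos":[0,0,0.112],"rotation":[0,0,0]},{"claw":0.02,"delta_pos":[0,0,0.112],"rotation":[0,0,0]},{"claw":0.02,"delta_pos":[0,0,0.112],"rotation":[0,0,0]},{"claw":0.02,"delta_pos":[0,0,0.112],"rotation":[0,0,0]},{"claw":0.02,"delta_pos":[0,0,0.112],"rotation":[0,0,0]},{"claw":0.02,"delta_pos":[0,0,0.112],"rotation":[0,0,0]},{"claw":0.02,"delta_pos":[0,0,0.112],"rotation":[0,0,0]}]' 15
python3 -c "
from h import *
go(369.5,293,300,-2.082)"
```

```text
clock: 2.7
eef_pos: [369.9, 293.2, 8.6]
eef_rot: [-3.141, -0.001, -2.084]
wrist_force: [-1.9, 0.3, 4.4]
finger_gap: 34.8
t 2.7 pos [369.9 293.2   8.6] rot [-3.141e+00 -1.000e-03 -2.084e+00] q [ 0.59  0.36  1.89 -0.    0.89 -2.04] F [-1.9  0.3  4.4] gap 34.8
delta [0.0005, 0.0001, -0.2914] rotvec [-0.0, -0.001, -0.002]
```

```bash
python3 -m pendant '[{"claw":0.02,"delta_pos":[0,0,-0.03],"rotation":[0,0,0]},{"claw":0.02,"delta_pos":[0,0,-0.09],"rotation":[0,0,0]},{"claw":0.02,"delta_pos":[0,0,-0.15],"rotation":[0,0,0]},{"claw":0.02,"delta_pos":[0,0,-0.21],"rotation":[0,0,0]},{"claw":0.02,"delta_pos":[0,0,-0.26],"rotation":[0,0,0]},{"claw":0.02,"delta_pos":[0,0,-0.29],"rotation":[0,0,0]},{"claw":0.02,"delta_pos":[0,0,-0.292],"rotation":[0,0,0]}]'
python3 -c "
from h import *
go(577.8,-309.2,300,3.029)
cv2.imwrite('pics/a2.png',manip.camera('side')[:,:,::-1])"
```

```text
clock: 3.58
eef_pos: [370.3, 293.6, 301.9]
eef_rot: [-3.14, 0.002, -2.084]
wrist_force: [-0.8, 0.4, -1.3]
finger_gap: 34.8
t 3.575 pos [370.3 293.6 301.9] rot [-3.140e+00  2.000e-03 -2.084e+00] q [ 0.59  0.06  1.53 -0.    1.56 -2.04] F [-0.8  0.4 -1.3] gap 34.8
delta [0.4234, -0.4766, 0.0019] rotvec [-0.0, 0.003, 1.17]
```

View pics/a2.png

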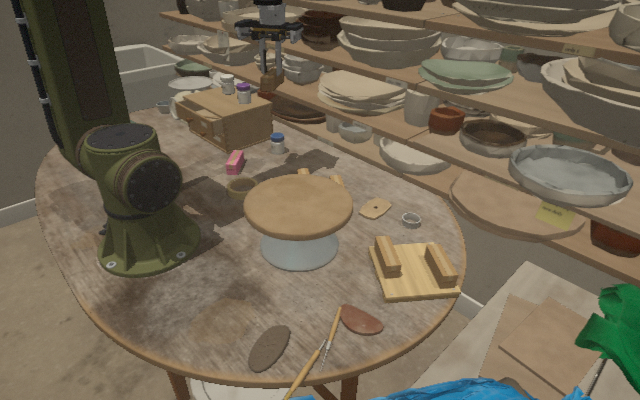

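The carton is held at (268,80); the others are undisturbed. Now carrying it across.

```bash
python3 -m pendant '[{"claw":0.02,"delta_pos":[0.02,-0.023,0],"rotation":[0,0,0.06]},{"claw":0.02,"delta_pos":[0.055,-0.062,0],"rotation":[0,0,0.16]},{"claw":0.02,"delta_pos":[0.095,-0.107,0],"rotation":[0,0,0.27]},{"claw":0.02,"delta_pos":[0.135,-0.152,0],"rotation":[0,0,0.38]},{"claw":0.02,"delta_pos":[0.175,-0.197,0],"rotation":[0,0,0.49]},{"claw":0.02,"delta_pos":[0.215,-0.242,0],"rotation":[0,0,0.6]},{"claw":0.02,"delta_pos":[0.255,-0.287,0],"rotation":[0,0,0.71]},{"claw":0.02,"delta_pos":[0.295,-0.332,0],"rotation":[0,0,0.82]},{"claw":0.02,"delta_pos":[0.335,-0.377,0],"rotation":[0,0,0.93]},{"claw":0.02,"delta_pos":[0.375,-0.422,0],"rotation":[0,0,1.04]}]'
python3 -c "
from h import *
go(577.8,-309.2,300,3.029)"
```

```text
clock: 4.88
eef_pos: [553.6, -242.3, 298.4]
eef_rot: [3.141, -0.002, -3.127]
wrist_force: [0.3, 0.7, -0.2]
finger_gap: 34.6
t 4.875 pos [ 553.6 -242.3  298.4] rot [ 3.141e+00 -2.000e-03 -3.127e+00] q [-0.47  0.37  1.15 -0.    1.62 -2.06] F [ 0.3  0.7 -0.2] gap 34.6
delta [-0.0232, -0.0673, -0.0017] rotvec [0.001, -0.002, 0.127]
```

```bash
python3 -m pendant '[{"claw":0.02,"delta_pos":[-0.012,-0.035,0],"rotation":[0,0,0.07]},{"claw":0.02,"delta_pos":[-0.022,-0.062,0],"rotation":[0,0,0.127]},{"claw":0.02,"delta_pos":[-0.023,-0.067,0.04],"rotation":[0,0,0.127]},{"claw":0.02,"delta_pos":[-0.023,-0.067,0.09],"rotation":[0,0,0.127]},{"claw":0.02,"delta_pos":[-0.023,-0.067,0.14],"rotation":[0,0,0.127]},{"claw":0.02,"delta_pos":[-0.023,-0.067,0.18],"rotation":[0,0,0.127]},{"claw":0.02,"delta_pos":[-0.023,-0.067,0.2],"rotation":[0,0,0.127]},{"claw":0.02,"delta_pos":[-0.023,-0.067,0.2],"rotation":[0,0,0.127]}]'
python3 -c "
from h import *
go(577.8,-309.2,31,3.029)
for n in ('top','side'):
  im=manip.camera(n)[:,:,::-1]; cv2.imwrite(f'pics/b1{n}.png',cv2.resize(im[60:220,370:530] if n=='top' else im[150:320,320:500],None,fx=3.4,fy=3.4,interpolation=2))"
```

```text
clock: 5.88
eef_pos: [575.7, -307.9, 94.9]
eef_rot: [3.139, -0.007, 3.029]
wrist_force: [1.2, -0.3, 1.0]
finger_gap: 34.6
t 5.875 pos [ 575.7 -307.9   94.9] rot [ 3.139 -0.007  3.029] q [-0.55  0.61  1.28 -0.    1.26 -2.  ] F [ 1.2 -0.3  1. ] gap 34.6
delta [-0.0027, -0.0012, 0.0638] rotvec [0.003, -0.007, -0.0]
```

View pics/b1top.png

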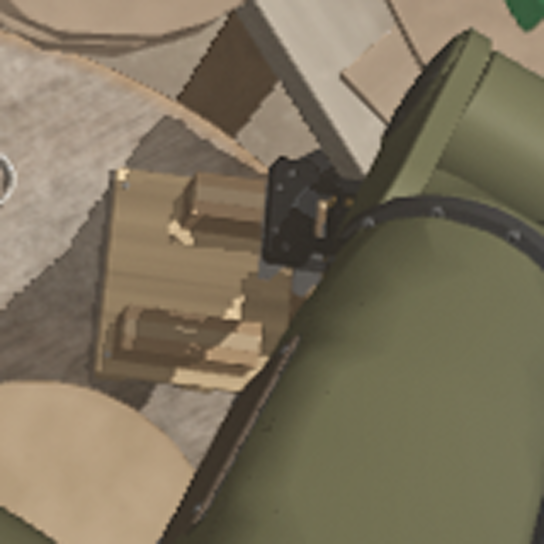

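View pics/b1side.png

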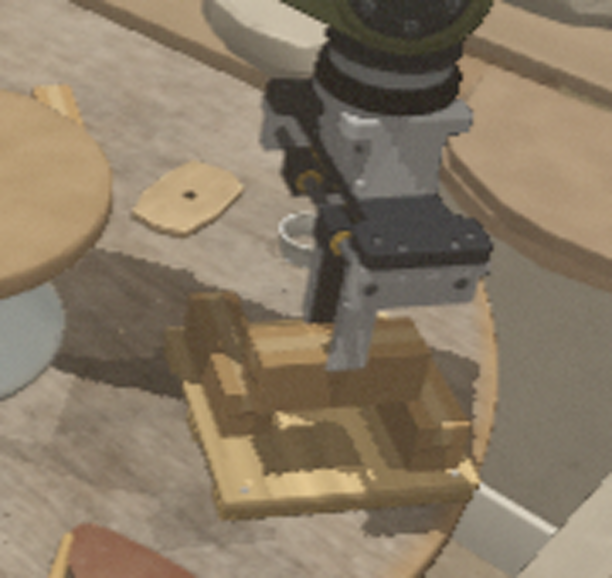

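```bash
python3 - <<'E'
from h import *
S=lambda l:[(u/3.4+320-.35,v/3.4+150-.35) for u,v in l]
P=ray("side",S([(258,411),(434,388)]),87);print(P,np.linalg.norm(P[0]-P[1]),P.mean(0))
P=ray("side",S([(250,369),(430,349)]),127);print(P,np.linalg.norm(P[0]-P[1]),P.mean(0))
im=cv2.imread('pics/b1side.png');cv2.imwrite('pics/b1z.png',cv2.resize(im[270:530,160:490],None,fx=2.2,fy=2.2,interpolation=2))
go(577.8,-309.2,31,3.029)
E
```

```text
[[ 530.59159342 -319.76886972   87.        ]
 [ 646.30733458 -325.20417434   87.        ]] 115.84332216341843 [ 588.449464   -322.48652203   87.        ]
[[ 518.65440172 -323.57273657  127.        ]
 [ 631.79375207 -331.03590045  127.        ]] 113.38523454202605 [ 575.22407689 -327.30431851  127.        ]
t 5.975 pos [ 577.  -308.7   98.1] rot [ 3.141e+00 -3.000e-03  3.029e+00] q [-0.55  0.6   1.28 -0.    1.26 -2.  ] F [ 0.1  0.5 -1. ] gap 34.6
delta [-0.001, -0.0005, 0.0671] rotvec [0.001, -0.003, -0.0]
```

View pics/b1z.png

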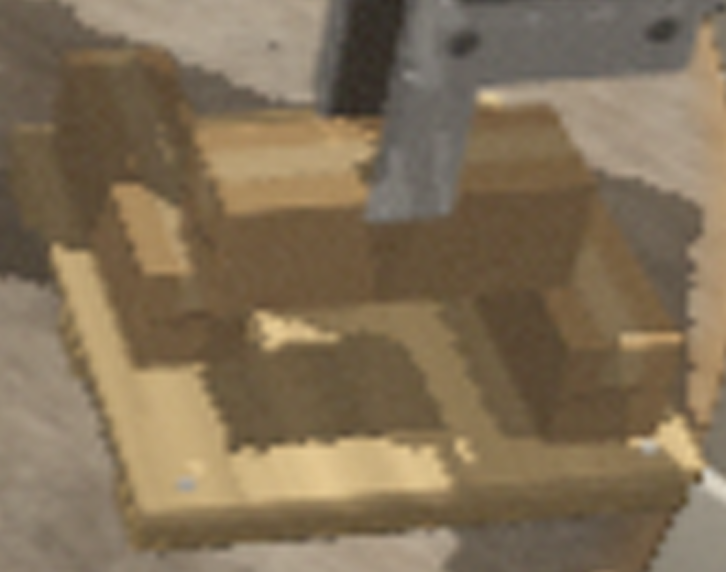

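```bash
python3 -c "
from h import *
go(574.5,-310.5,31,3.029)"
```

```text
t 5.975 pos [ 577.  -308.7   98.1] rot [ 3.141e+00 -3.000e-03  3.029e+00] q [-0.55  0.6   1.28 -0.    1.26 -2.  ] F [ 0.1  0.5 -1. ] gap 34.6
delta [0.0021, -0.0021, 0.0671] rotvec [0.001, -0.003, -0.0]
```

```bash
python3 -m pendant '[{"claw":0.02,"delta_pos":[0.002,-0.002,0.01],"rotation":[0,0,0]},{"claw":0.02,"delta_pos":[0.002,-0.002,0.025],"rotation":[0,0,0]},{"claw":0.02,"delta_pos":[0.002,-0.002,0.04],"rotation":[0,0,0]},{"claw":0.02,"delta_pos":[0.002,-0.002,0.052],"rotation":[0,0,0]},{"claw":0.02,"delta_pos":[0.002,-0.002,0.059],"rotation":[0,0,0]},{"claw":0.02,"delta_pos":[0.002,-0.002,0.064],"rotation":[0,0,0]},{"claw":0.02,"delta_pos":[0.002,-0.002,0.067],"rotation":[0,0,0]},{"claw":0.02,"delta_pos":[0.002,-0.002,0.067],"rotation":[0,0,0]}]'
python3 -c "
from h import *
go(574.5,-310.5,31,3.029)
im=manip.camera('side')[:,:,::-1]; cv2.imwrite(f'pics/b2.png',cv2.resize(im[190:310,360:480],None,fx=5,fy=5,interpolation=2))"
```

```text
clock: 6.98
eef_pos: [574.7, -310.4, 31.2]
eef_rot: [3.141, -0.003, 3.029]
wrist_force: [-0.4, 1.3, -0.9]
finger_gap: 34.9
t 6.975 pos [ 574.7 -310.4   31.2] rot [ 3.141e+00 -3.000e-03  3.029e+00] q [-0.55  0.67  1.33 -0.    1.14 -2.01] F [-0.4  1.3 -0.9] gap 34.9
delta [0.0002, -0.0001, 0.0002] rotvec [0.001, -0.003, -0.0]
```

View pics/b2.png

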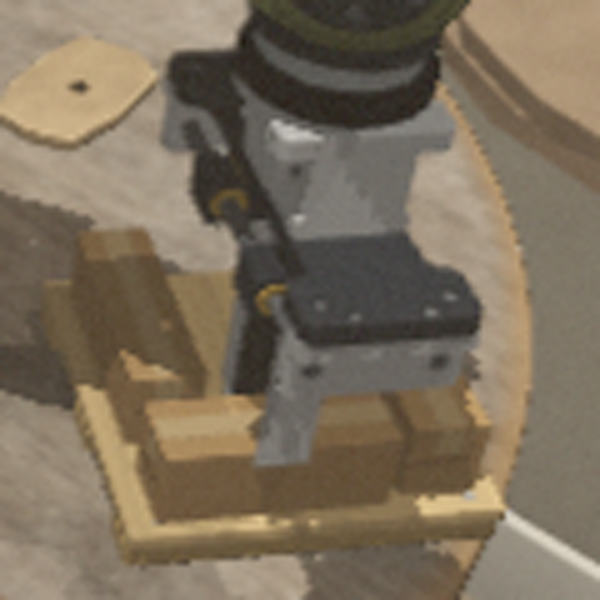

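The carton sits in the front place on the deck, clear of both taped ones ((150–400, 400–520) in the crop). Releasing and lifting.

```bash
python3 -m pendant '[{"claw":0.055,"delta_pos":[0,0,0],"rotation":[0,0,0]},{"claw":0.055,"delta_pos":[0,0,0],"rotation":[0,0,0]},{"claw":0.055,"delta_pos":[0,0,0],"rotation":[0,0,0]},{"claw":0.055,"delta_pos":[0,0,-0.02],"rotation":[0,0,0]},{"claw":0.055,"delta_pos":[0,0,-0.07],"rotation":[0,0,0]},{"claw":0.055,"delta_pos":[0,0,-0.13],"rotation":[0,0,0]},{"claw":0.055,"delta_pos":[0,0,-0.19],"rotation":[0,0,0]},{"claw":0.075,"delta_pos":[0,0,-0.24],"rotation":[0,0,0]},{"claw":0.075,"delta_pos":[0,0,-0.27],"rotation":[0,0,0]},{"claw":0.075,"delta_pos":[0,0,-0.27],"rotation":[0,0,0]}]'
python3 -c "
from h import *
go(532,118,300,1.479)
im=manip.camera('side')[:,:,::-1]; cv2.imwrite(f'pics/b3.png',cv2.resize(im[190:310,360:480],None,fx=5,fy=5,interpolation=2))"
```

```text
clock: 8.28
eef_pos: [575.7, -310.9, 305.3]
eef_rot: [-3.14, 0.003, 3.029]
wrist_force: [-0.3, 0.4, -1.2]
finger_gap: 74.6
t 8.275 pos [ 575.7 -310.9  305.3] rot [-3.140e+00  3.000e-03  3.029e+00] q [-0.55  0.5   0.96 -0.    1.68 -2.01] F [-0.3  0.4 -1.2] gap 74.6
delta [0.0917, 0.4212, 0.0043] rotvec [0.001, 0.003, 1.55]
```

View pics/b3.png

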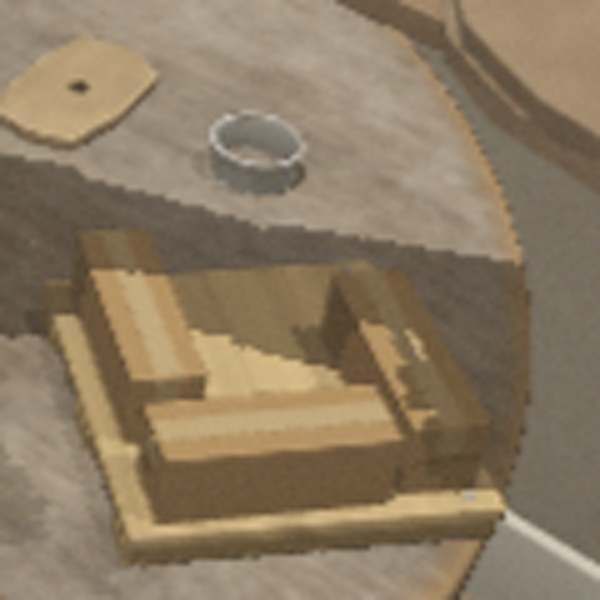

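```bash
python3 -m pendant '[{"claw":0.075,"delta_pos":[0.092,0.421,0.0],"rotation":[0,0,1.55]},{"claw":0.075,"delta_pos":[0.092,0.421,0.0],"rotation":[0,0,1.55]},{"claw":0.075,"delta_pos":[0.092,0.421,0.0],"rotation":[0,0,1.55]},{"claw":0.075,"delta_pos":[0.092,0.421,0.0],"rotation":[0,0,1.55]},{"claw":0.075,"delta_pos":[0.092,0.421,0.0],"rotation":[0,0,1.55]},{"claw":0.075,"delta_pos":[0.092,0.421,0.0],"rotation":[0,0,1.55]},{"claw":0.075,"delta_pos":[0.092,0.421,0.0],"rotation":[0,0,1.55]},{"claw":0.075,"delta_pos":[0.092,0.421,0.0],"rotation":[0,0,1.55]},{"claw":0.075,"delta_pos":[0.092,0.421,0.0],"rotation":[0,0,1.55]},{"claw":0.075,"delta_pos":[0.092,0.421,0.0],"rotation":[0,0,1.55]}]'
python3 -c "
from h import *
go(532,118,120,1.479)
im=manip.camera('top')[:,:,::-1]; cv2.imwrite(f'pics/c1.png',cv2.resize(im[90:190,380:480],None,fx=6,fy=6,interpolation=2))"
```

```text
clock: 9.57
eef_pos: [530.9, 118.1, 301.7]
eef_rot: [-3.139, 0.001, 1.48]
wrist_force: [0.4, -0.1, 0.1]
finger_gap: 75.0
t 9.575 pos [530.9 118.1 301.7] rot [-3.139e+00  1.000e-03  1.480e+00] q [ 0.15  0.23  1.33 -0.    1.58  0.24] F [ 0.4 -0.1  0.1] gap 75.0
delta [0.0001, 0.0015, 0.1817] rotvec [-0.002, 0.001, 0.001]
```

View pics/c1.png

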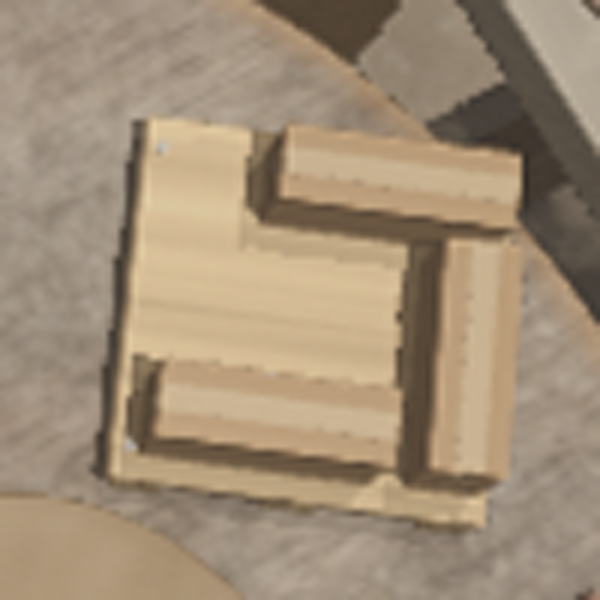

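```bash
python3 - <<'E'
from h import *
B=lambda l:[(u/6+380-.4,v/6+90-.4) for u,v in l]
f=ray("top",B([(288,128),(522,156),(517,230),(280,200)]),62).mean(0); n=ray("top",B([(168,360),(405,388),(396,468),(155,436)]),62).mean(0)
c=ray("top",B([(443,238),(520,243),(505,480),(430,470)]),62); print(c)
m=(f+n)/2; d=f-n; yaw=np.arctan2(d[1],d[0])-np.arctan2(-43,113); print(m,yaw)
a=-0.113
for P in (f,n,c.mean(0)): e=P-m; print((e[0]*np.cos(a)+e[1]*np.sin(a)).round(1),(-e[0]*np.sin(a)+e[1]*np.cos(a)).round(1))
E
```

```text
[[ 632.18002995 -299.70884812   62.        ]
 [ 630.4848215  -333.50654295   62.        ]
 [ 524.73127372 -323.00496578   62.        ]
 [ 528.66276362 -290.60393085   62.        ]]
[ 605.87893684 -254.56242848   62.        ] -0.12069215333855221
55.8 -21.7
-55.8 21.7
-20.2 -59.8
```

The first carton measures at about (-20, -60) mm in the pallet frame, well inside tolerance. Now for the second.

```bash
python3 -m pendant '[{"claw":0.075,"delta_pos":[0,0.001,0.05],"rotation":[0,0,0]},{"claw":0.075,"delta_pos":[0,0.001,0.11],"rotation":[0,0,0]},{"claw":0.075,"delta_pos":[0,0.001,0.16],"rotation":[0,0,0]},{"claw":0.075,"delta_pos":[0,0.001,0.18],"rotation":[0,0,0]},{"claw":0.075,"delta_pos":[0,0.001,0.18],"rotation":[0,0,0]}]'
python3 -c "
from h import *
go(532,118,8,1.479)
for n in ('top','side'):
  im=manip.camera(n)[:,:,::-1]; cv2.imwrite(f'pics/c2{n}.png',cv2.resize(im[90:250,200:400] if n=='top' else im[90:250,240:440],None,fx=3.4,fy=3.4,interpolation=2))"
```

```text
clock: 10.25
eef_pos: [530.8, 117.3, 120.4]
eef_rot: [-3.137, 0.001, 1.483]
wrist_force: [-0.1, 0.6, 0.2]
finger_gap: 75.1
t 10.25 pos [530.8 117.3 120.4] rot [-3.137e+00  1.000e-03  1.483e+00] q [ 0.15  0.34  1.61 -0.    1.2   0.24] F [-0.1  0.6  0.2] gap 75.1
delta [0.001, 0.0017, 0.1124] rotvec [-0.005, 0.001, 0.004]
```

View pics/c2top.png

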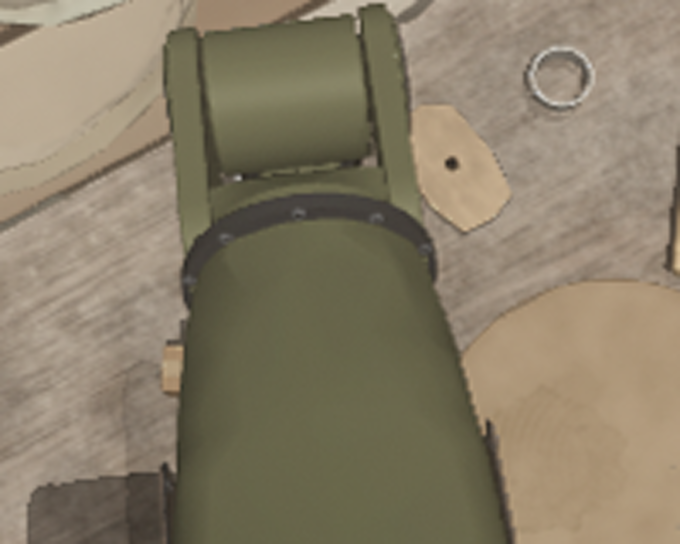

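View pics/c2side.png

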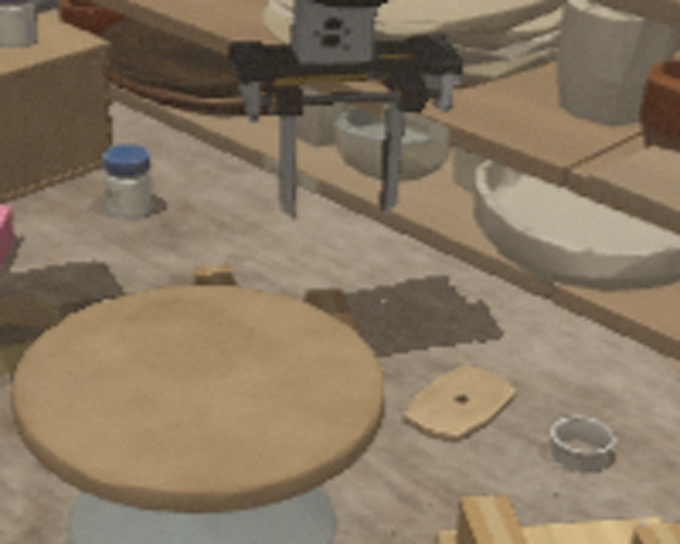

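The jaws are above the far carton and the surroundings look clear. Descending and gripping.

```bash
python3 -m pendant '[{"claw":0.075,"delta_pos":[0.001,0.0015,0.05],"rotation":[0,0,0]},{"claw":0.075,"delta_pos":[0.001,0.0015,0.095],"rotation":[0,0,0]},{"claw":0.075,"delta_pos":[0.001,0.0015,0.112],"rotation":[0,0,0]},{"claw":0.075,"delta_pos":[0.001,0.0015,0.112],"rotation":[0,0,0]},{"claw":0.02,"delta_pos":[0.001,0.0015,0.112],"rotation":[0,0,0]},{"claw":0.02,"delta_pos":[0.001,0.0015,0.112],"rotation":[0,0,0]},{"claw":0.02,"delta_pos":[0.001,0.0015,0.112],"rotation":[0,0,0]},{"claw":0.02,"delta_pos":[0.001,0.0015,0.112],"rotation":[0,0,0]},{"claw":0.02,"delta_pos":[0.001,0.0015,0.112],"rotation":[0,0,0]},{"claw":0.02,"delta_pos":[0.001,0.0015,0.112],"rotation":[0,0,0]}]' 15
```

```text
clock: 11.6
eef_pos: [533.5, 118.4, 10.9]
eef_rot: [-3.141, 0.0, 1.482]
wrist_force: [-1.0, 0.5, 2.1]
finger_gap: 35.1
```

```bash
python3 -m pendant '[{"claw":0.02,"delta_pos":[0,0,-0.03],"rotation":[0,0,0]},{"claw":0.02,"delta_pos":[0,0,-0.09],"rotation":[0,0,0]},{"claw":0.02,"delta_pos":[0,0,-0.15],"rotation":[0,0,0]},{"claw":0.02,"delta_pos":[0,0,-0.21],"rotation":[0,0,0]},{"claw":0.02,"delta_pos":[0,0,-0.26],"rotation":[0,0,0]},{"claw":0.02,"delta_pos":[0,0,-0.29],"rotation":[0,0,0]},{"claw":0.02,"delta_pos":[0,0,-0.292],"rotation":[0,0,0]}]'
python3 -c "
from h import *
go(633.5,-201,300,-0.113)"
```

```text
clock: 12.48
eef_pos: [534.3, 118.6, 304.3]
eef_rot: [3.139, -0.0, 1.482]
wrist_force: [0.8, 0.1, -1.4]
finger_gap: 34.6
t 12.475 pos [534.3 118.6 304.3] rot [ 3.139 -0.     1.482] q [ 0.15  0.23  1.32 -0.    1.59  0.24] F [ 0.8  0.1 -1.4] gap 34.6
delta [-0.3096, 0.127, 0.0045] rotvec [0.001, -0.002, 1.595]
```

```bash
python3 -m pendant '[{"claw":0.02,"delta_pos":[-0.02,0.008,0],"rotation":[0,0,0.1]},{"claw":0.02,"delta_pos":[-0.055,0.022,0],"rotation":[0,0,0.26]},{"claw":0.02,"delta_pos":[-0.09,0.037,0],"rotation":[0,0,0.43]},{"claw":0.02,"delta_pos":[-0.125,0.051,0],"rotation":[0,0,0.6]},{"claw":0.02,"delta_pos":[-0.16,0.066,0],"rotation":[0,0,0.77]},{"claw":0.02,"delta_pos":[-0.195,0.08,0],"rotation":[0,0,0.94]},{"claw":0.02,"delta_pos":[-0.23,0.094,0],"rotation":[0,0,1.11]},{"claw":0.02,"delta_pos":[-0.265,0.109,0],"rotation":[0,0,1.28]},{"claw":0.02,"delta_pos":[-0.295,0.12,0],"rotation":[0,0,1.45]},{"claw":0.02,"delta_pos":[-0.308,0.127,0],"rotation":[0,0,1.595]}]'
python3 -c "
from h import *
go(635.5,-200,105,-0.113)"
```

```text
clock: 13.72
eef_pos: [633.4, -201.1, 301.3]
eef_rot: [-3.14, 0.002, -0.119]
wrist_force: [-0.4, 0.1, -0.5]
finger_gap: 34.7
t 13.725 pos [ 633.4 -201.1  301.3] rot [-3.14e+00  2.00e-03 -1.19e-01] q [-0.36  0.53  0.92  0.    1.69  1.33] F [-0.4  0.1 -0.5] gap 34.7
delta [0.0022, -0.0011, 0.1963] rotvec [-0.001, 0.002, -0.006]
```

```bash
python3 -m pendant '[{"claw":0.02,"delta_pos":[0.002,-0.001,0.03],"rotation":[0,0,-0.006]},{"claw":0.02,"delta_pos":[0.002,-0.001,0.08],"rotation":[0,0,-0.006]},{"claw":0.02,"delta_pos":[0.002,-0.001,0.13],"rotation":[0,0,-0.006]},{"claw":0.02,"delta_pos":[0.002,-0.001,0.17],"rotation":[0,0,-0.006]},{"claw":0.02,"delta_pos":[0.002,-0.001,0.195],"rotation":[0,0,-0.006]},{"claw":0.02,"delta_pos":[0.002,-0.001,0.196],"rotation":[0,0,-0.006]},{"claw":0.02,"delta_pos":[0.002,-0.001,0.196],"rotation":[0,0,-0.006]}]'
python3 -c "
from h import *
go(635.5,-200,33,-0.113)
for n in ('top','side'):
  im=manip.camera(n)[:,:,::-1]; cv2.imwrite(f'pics/d1{n}.png',cv2.resize(im[60:220,370:530] if n=='top' else im[150:320,330:500],None,fx=3.5,fy=3.5,interpolation=2))"
```

```text
clock: 14.6
eef_pos: [635.3, -200.1, 105.7]
eef_rot: [-3.14, 0.001, -0.113]
wrist_force: [0.6, 0.4, 0.1]
finger_gap: 34.5
t 14.6 pos [ 635.3 -200.1  105.7] rot [-3.14e+00  1.00e-03 -1.13e-01] q [-0.36  0.62  1.23  0.    1.29  1.32] F [0.6 0.4 0.1] gap 34.5
delta [0.0002, -0.0, 0.0727] rotvec [-0.001, 0.001, -0.0]
```

View pics/d1top.png

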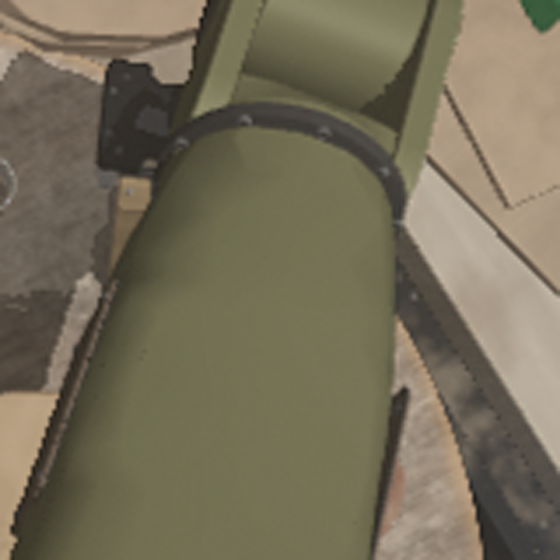

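View pics/d1side.png

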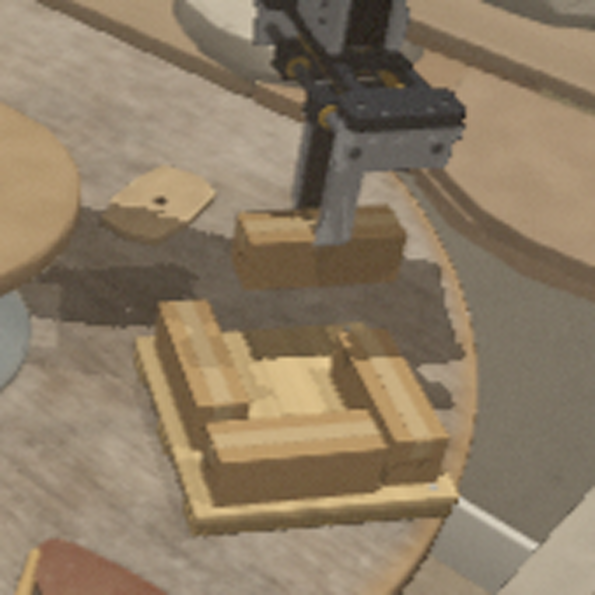

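```bash
python3 - <<'E'
from h import *
im=cv2.imread('pics/d1side.png');cv2.imwrite('pics/d1z.png',cv2.resize(im[190:310,220:420],None,fx=3.5,fy=3.5,interpolation=2))
for off in (-8,-4,0,4):
  a=-0.113;R=np.array([[np.cos(a),-np.sin(a)],[np.sin(a),np.cos(a)]])
  P=[np.r_[np.array([635.3,-200.1])+R@np.array([off+sx*52.5,-17.5]),z] for sx in(-1,1) for z in (95,135)]
  uv=proj("side",P); uv=(uv-[330-.35,150-.35])*3.5; print(off,uv.round(0).tolist())
E
```

```text
-8 [[227.0, 291.0], [234.0, 242.0], [379.0, 280.0], [391.0, 232.0]]
-4 [[233.0, 290.0], [241.0, 241.0], [385.0, 280.0], [397.0, 231.0]]
0 [[239.0, 290.0], [247.0, 241.0], [391.0, 279.0], [402.0, 231.0]]
4 [[245.0, 289.0], [253.0, 241.0], [397.0, 279.0], [408.0, 230.0]]
```

View pics/d1z.png

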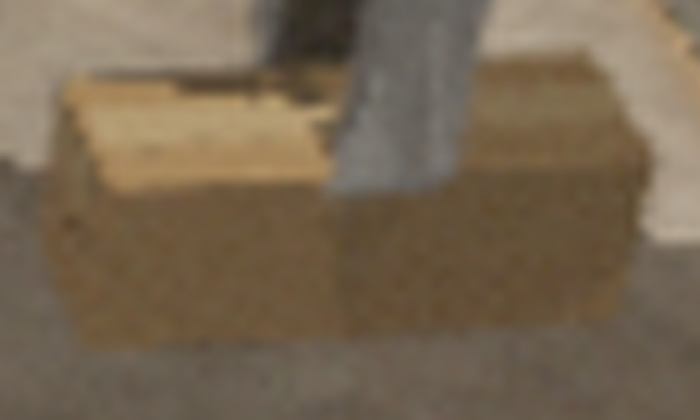

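```bash
python3 -m pendant '[{"claw":0.02,"delta_pos":[0,0,0.012],"rotation":[0,0,0]},{"claw":0.02,"delta_pos":[0,0,0.03],"rotation":[0,0,0]},{"claw":0.02,"delta_pos":[0,0,0.045],"rotation":[0,0,0]},{"claw":0.02,"delta_pos":[0,0,0.057],"rotation":[0,0,0]},{"claw":0.02,"delta_pos":[0,0,0.065],"rotation":[0,0,0]},{"claw":0.02,"delta_pos":[0,0,0.07],"rotation":[0,0,0]},{"claw":0.02,"delta_pos":[0,0,0.073],"rotation":[0,0,0]},{"claw":0.02,"delta_pos":[0,0,0.073],"rotation":[0,0,0]},{"claw":0.02,"delta_pos":[0,0,0.073],"rotation":[0,0,0]}]'
python3 -c "
from h import *
go(635.5,-200,33,-0.113)
im=manip.camera('side')[:,:,::-1]; cv2.imwrite(f'pics/d2.png',cv2.resize(im[190:310,360:480],None,fx=5,fy=5,interpolation=2))"
```

```text
clock: 15.82
eef_pos: [635.9, -200.2, 33.9]
eef_rot: [-3.141, -0.001, -0.113]
wrist_force: [-0.1, 2.0, -1.1]
finger_gap: 34.4
t 15.825 pos [ 635.9 -200.2   33.9] rot [-3.141e+00 -1.000e-03 -1.130e-01] q [-0.36  0.7   1.29  0.    1.16  1.32] F [-0.1  2.  -1.1] gap 34.4
delta [-0.0004, -0.0002, 0.0009] rotvec [-0.001, -0.001, -0.0]
```

View pics/d2.png

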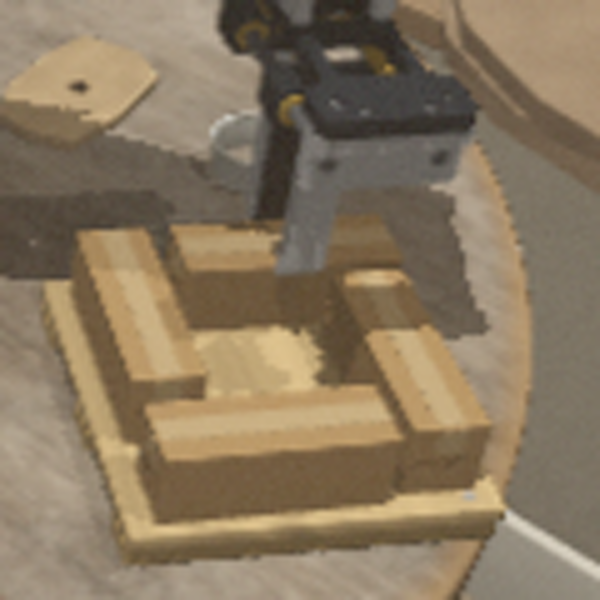

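The carton is between its neighbours with clear gaps. I'll ease it down a little more to feel for the deck.

```bash
python3 -m pendant '[{"claw":0.02,"delta_pos":[0,0,0.001],"rotation":[0,0,0]},{"claw":0.02,"delta_pos":[0,0,0.002],"rotation":[0,0,0]},{"claw":0.02,"delta_pos":[0,0,0.002],"rotation":[0,0,0]}]'
```

```text
clock: 16.25
eef_pos: [636.1, -200.2, 32.9]
eef_rot: [-3.141, -0.001, -0.113]
wrist_force: [-3.3, 1.3, 6.1]
finger_gap: 35.0
```

Contact (6 N up): release and lift.

```bash
python3 -m pendant '[{"claw":0.055,"delta_pos":[0,0,0],"rotation":[0,0,0]},{"claw":0.055,"delta_pos":[0,0,0],"rotation":[0,0,0]},{"claw":0.055,"delta_pos":[0,0,0],"rotation":[0,0,0]},{"claw":0.055,"delta_pos":[0,0,-0.02],"rotation":[0,0,0]},{"claw":0.055,"delta_pos":[0,0,-0.07],"rotation":[0,0,0]},{"claw":0.055,"delta_pos":[0,0,-0.13],"rotation":[0,0,0]},{"claw":0.055,"delta_pos":[0,0,-0.19],"rotation":[0,0,0]},{"claw":0.055,"delta_pos":[0,0,-0.24],"rotation":[0,0,0]},{"claw":0.055,"delta_pos":[0,0,-0.27],"rotation":[0,0,0]},{"claw":0.055,"delta_pos":[0,0,-0.27],"rotation":[0,0,0]}]'
python3 -c "
from h import *
go(450,100,300,-0.113)"
```

```text
clock: 17.5
eef_pos: [636.0, -200.4, 306.7]
eef_rot: [3.141, -0.007, -0.113]
wrist_force: [0.2, 0.4, -0.5]
finger_gap: 55.1
t 17.5 pos [ 636.  -200.4  306.7] rot [ 3.141 -0.007 -0.113] q [-0.36  0.53  0.91  0.    1.69  1.32] F [ 0.2  0.4 -0.5] gap 55.1
delta [-0.2188, -0.2775, 0.005] rotvec [0.001, -0.007, -0.0]
```

Moving the arm aside so the top camera sees the pallet.

```bash
python3 -m pendant '[{"claw":0.055,"delta_pos":[-0.219,-0.277,0],"rotation":[0,0,0]},{"claw":0.055,"delta_pos":[-0.219,-0.277,0],"rotation":[0,0,0]},{"claw":0.055,"delta_pos":[-0.219,-0.277,0],"rotation":[0,0,0]},{"claw":0.055,"delta_pos":[-0.219,-0.277,0],"rotation":[0,0,0]},{"claw":0.055,"delta_pos":[-0.219,-0.277,0],"rotation":[0,0,0]},{"claw":0.055,"delta_pos":[-0.219,-0.277,0],"rotation":[0,0,0]},{"claw":0.055,"delta_pos":[-0.219,-0.277,0],"rotation":[0,0,0]},{"claw":0.055,"delta_pos":[-0.219,-0.277,0],"rotation":[0,0,0]}]'
python3 -c "
from h import *
im=manip.camera('top')[:,:,::-1]; cv2.imwrite(f'pics/e1.png',cv2.resize(im[90:190,380:480],None,fx=6,fy=6,interpolation=2));cv2.imwrite('pics/e1full.png',im)
cv2.imwrite('pics/e1s.png',manip.camera('side')[:,:,::-1])"
```

```text
clock: 18.5
eef_pos: [449.7, 99.1, 304.6]
eef_rot: [3.14, -0.006, -0.113]
wrist_force: [-1.3, -0.2, 0.2]
finger_gap: 54.9
```

View pics/e1.png

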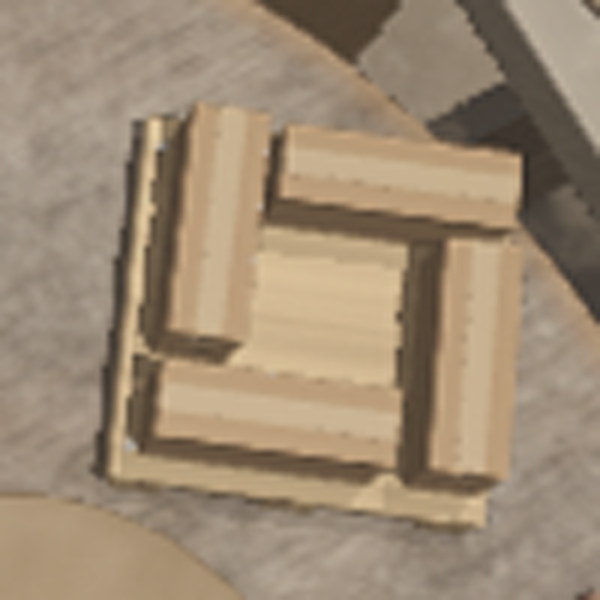

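View pics/e1s.png

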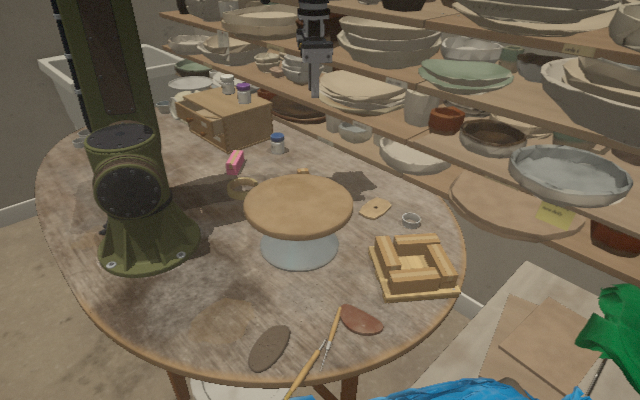

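```bash
python3 - <<'E'
from h import *
B=lambda l:[(u/6+380-.4,v/6+90-.4) for u,v in l]
m=np.array([605.9,-254.6,62]);a=-0.115
for nm,l in (("A",[(443,238),(520,243),(505,480),(430,470)]),("B",[(195,103),(270,112),(243,345),(166,332)])):
    c=ray("top",B(l),62); e=c.mean(0)-m; d=c[0]+c[1]-c[2]-c[3]
    print(nm,(e[0]*np.cos(a)+e[1]*np.sin(a)).round(1),(-e[0]*np.sin(a)+e[1]*np.cos(a)).round(1),"yaw rel",(np.arctan2(d[1],d[0])-a).round(3))
print(proj("top",[445.6,202.4,40]), manip.read_state()["clock"])
E
```

```text
A -20.2 -59.8 yaw rel 0.022
B 25.4 56.5 yaw rel -0.023
[[260.03199363 198.58048439]] 18.6
```

Both are well within tolerance: (-20.2, -59.8) and (25.4, 56.5) mm, yaw within about 0.02 rad. The short carton is still in place at (303,172) in the side view. Handing in.

```bash
python3 -c "
from cell import manip
print(manip.sign_off())"
```

```text
the job is handed in; nothing more can be done
None
```

Both loose long cartons are now flat in the two empty places on the pallet, completing the pinwheel. I handed the job in at 18.6 s; sign-off reports no verdict.

| Place (mm) | Measured centre in pallet frame (mm) | Yaw off pallet x (rad) |
|---|---|---|
| (-21.5, -56.5) | (-20.2, -59.8) | about 0.02 |
| (21.5, 56.5) | (25.4, 56.5) | about 0.02 |

- **Placement:** these figures come from the top camera after release. They are well inside the 15 mm and 0.2 rad limits. I saw gaps to the taped cartons on all sides. I did not measure height and tilt separately; in the pictures both cartons lie flat on the deck.
- **Camera disagreement:** the two cameras disagreed by about 3–5 mm on the pallet's position in y. I aimed between the two values; the centres in the table use the top camera only.
- **Short carton:** the arm never came near the short carton. In the last side view only its top edge shows behind the turntable, where it was at the start. I did not measure it again. The pink look-alike was left alone.
- **Forces:** the highest wrist force I read was about 7 N, when the second carton met the deck. The arm was clear of everything at hand-in, with the gripper empty at about z 0.30 m.

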